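# Wind the soak timer at the marbling table

## Robot

A 7-joint arm with a two-finger parallel gripper is mounted at the origin on the work surface. World frame = base frame: x ahead of the robot, y to its left, z up, the work surface at z = 0. Lengths are in mm, angles in rad, forces in N, time in s.
With the tool pointing down it reaches from about 400 to 850 mm from the base axis. Payload 4.5 kg.
Tool frame: the origin (TCP) lies on the centre line of the jaws, within the pads' length; the fingertips stand 19 mm ahead of it and the grasp point (between the pads) is the TCP; z points along the fingers, y is the direction in which the jaws open and shut (so a half turn about z gives the same grasp; the last joint's range is limited). The gripper opens to 85 mm and grips with 20 to 120 N. Pads are 22 mm wide; open, the fingers measure 114 mm over their backs; the gripper's body (76 mm by 85 mm) begins 54 mm behind the grasp point. The pads swing forward as they close: fully open they stand 13 mm farther back than shut.
Start: joints at [-1.316, 0.689, -0.195, 1.565, 0.157, 0.902, -0.215], TCP at [136.859, 609.854, 250.317] pointing down, gripper open.
Joint ranges: [-3.01, 3.01], [-0.46, 2.08], [-1.47, 1.51], [0.13, 2.56], [-1, 4.14], [0.04, 2.09], [-2.66, 2.66]. Speed limits (rad/s): [2.57, 2.57, 3.14, 3.14, 3.14, 3.14, 3.14].

## Interface

Orientations are given as a 3x3 rotation matrix whose columns are the frame's x, y, z axes.
In Python, from cell import env gives the robot as it stands. The module is installed in compiled form; this text tells all that it offers.
- The arm moves only by the tool step_arm, never from a script. Its argument "increments" is a list that holds one entry, the list of rows, each a list of 7 numbers: the turn, a rotation vector about the tool's x, y, z in degrees, then the shift along the tool's x, y, z in cm, then the gripper's target within -1 to 1 (shut at 1, half-way at 0, fully open at -1). In form: [[[rx, ry, rz, x, y, z, hand], ...]]. A call has 1 to 10 rows; each row is the pose to reach, as a shift and turn from the pose measured when the call began, along the tool's axes at that moment; what a row does not reach only later rows make up. A row lasts 1/8 s, in which the tool goes at most 62.5 mm and 10.7 degrees, less where a joint would pass 70% of its speed; a pose out of reach is approached as far as the arm can. A call with a gripper value outside its range is refused whole. The fingers move at their own pace and stop on an object; "newtons" is the grip in N (left out, the last holds). Time passes only in rows, so rows that repeat a pose let the fingers close. It gives the time, the measured TCP pose, the force and the opening at its end, in the units of the state.
- env.sense(): the state, without advancing time (a new reading comes with each control period).
- env.camera(name): name is "side" or "top" or "wrist"; returns a dict with "image" (480x640x3 uint8, blue, green, red), "fovy" (degrees; the focal length in pixels is half the picture's height over the tangent of half this angle, whatever the lens; pixels are square), "cx", "cy" (the principal point, pixels), "k1" (the pictures are not rectified: a ray, as slopes to the right and down, at radius r is drawn at 1 + k1 r^2 times it, then the intrinsics apply), "origin" and "orientation" of the camera in the world. Camera axes: x right, y down, z forward; pixel columns grow to the right and rows downward; lengths in mm; the calibration is good to about 2 mm. A picture is of the moment at which its call begins. There is no depth.
- env.hand_in(): hands the job in, once; it reports no verdict.
The state is a dict: "t": time; "joint_positions": joint angles; "joint_vel": joint speeds; "effort": joint torques, N m; "tool_pos": TCP position; "orientation": TCP orientation; "ft_force": force on the tool from outside, world axes, zero at the start; "ft_torque": the same for the moment, N m; "finger_gap": opening from 0.0 (shut) to 1.0 (fully open).
Only numpy, scipy, OpenCV 4.12 (cv2) and the standard library are available. Lean on these libraries where they do the work, as an engineer would, in place of code of your own. Each camera call takes 0.05 s, during which the arm holds its last target.

## Task

Wind up the round clockwork timer: turn its wing key clockwise until the pointer under the key comes up to the stop stud, and do it in two or more part turns, letting go of the key in between. Leave the key fully wound and released. Do not touch the square timer, and leave the jar of brushes standing where it is.

Things in the scene. Friction and masses are not known exactly. Their poses are not given: they have to be found in the camera images.
- wind_key (a joint): Turn of the round timer's key, rad: 0 run down, 2.6 fully wound, black pointer at the 10 mm stop stud on the case top; grows clockwise seen from above; starts between 0 and 0.35. A spring resists (0.08 to 0.14 N m); a stiff catch holds the key where it is let go, but it can be dragged back. The round timer: a fixed aluminium drum 104 mm across, 60 mm tall, white top with tick marks.
- wind_key_grip (a point): Centre of the upright steel wing of the round timer's key, on the vertical turning axis, 102 mm above the table; turns with the key. x: along the wing, to the pointer's side; y: square to its flat faces; z: up. The wing has two round lobes, is 56 mm long, 8 mm thick, 28 mm tall (88 to 116 mm above the table), on a 12 mm shaft. The 40 mm pointer and the stud stay below 72 mm.
- square_timer: The other timer, not to be touched: a fixed square aluminium case 100 x 100 mm and 60 mm tall, with the same kind of key, whose top is 116 mm above the table. Origin at the centre of its underside.
- brush_jar: A loose open glass jar 68 mm across and 98 mm tall, with three long wooden-handled brushes leaning in it up to about 215 mm above the table. Origin at the centre of its underside, z up.

How it is judged (in metres and radians):
On the way, in this order (a step that is already met when the one before it is completed fails the run):
1. the key of the round timer has been turned part of the way (between 0.5 and 2.25 rad) and let go there (value of joint wind_key between 0.5 and 2.25 rad and contact force between the fingers and anything else below 0.1 N), for 0.2 s.
2. the key has been wound on to within 0.25 rad of the stop (value of joint wind_key above 2.35 rad), for 0.1 s.
At the end, for the whole second after the job is handed in: The round timer's key is within 0.25 rad of its stop at 2.6 rad (reading above 2.35) and stays there released; the brush jar stands upright (within 0.2 rad) no more than 30 mm from where it was (value of joint wind_key above 2.35 rad and angle between brush_jar's own z axis and vertical below 0.2 rad and distance of brush_jar from where it was at the start of the episode below 0.03 m); the robot touches nothing.
It fails at once if the robot touches the square timer (more than 1 N) (contact force between any of the fingers, the arm and square_timer above 1 N).
It fails at once if the brush jar is tipped by more than 0.4 rad (angle between brush_jar's own z axis and vertical above 0.4 rad).
It also fails if it takes over 45 s, if anything falls off the work surface, if the arm or the gripper's body presses on something with over 40 N, if the wrist force passes 120 N, or if a joint passes its speed limit or range.

## Working session

There is one attempt and no reset: what is moved stays moved. The work goes in short steps, Python scripts to look and compute and a tool call to move; the robot and the scene stay as the last step left them, time stands still between calls to the robot, and variables do not carry over. Pictures are saved under pics/ and viewed, and the job is handed in when it is done.

Besides the shell and the picture viewer there is one more tool, called after "Call:" as name([rows], argument=value, ...), one row to a line, values as JSON. step_arm: Moves the arm, as the interface text tells. Its arguments: {"type":"object","properties":{"increments":{"type":"array"},"newtons":{"type":"number"}},"required":["increments"]}

```bash
mkdir -p pics; cat > h.py <<'E'
import numpy as np, cv2
from cell import env
def K(c):
    f=240/np.tan(np.radians(c["fovy"])/2); return np.array([[f,0,c["cx"]],[0,f,c["cy"]],[0,0,1.]])
def D(c): return np.array([c["k1"],0,0,0,0.])
def proj(c,P):
    P=np.atleast_2d(np.array(P,float)); R=np.array(c["orientation"]).T; t=-R@np.array(c["origin"])
    return cv2.projectPoints(P,cv2.Rodrigues(R)[0],t,K(c),D(c))[0][:,0]
def ray(c,uv,z):
    n=cv2.undistortPoints(np.array(uv,float).reshape(-1,1,2),K(c),D(c))[:,0]
    d=np.c_[n,np.ones(len(n))]@np.array(c["orientation"]).T; o=np.array(c["origin"])
    return o+d*((z-o[2])/d[:,2])[:,None]
E
python3 - <<'E'
from h import *
s=env.sense(); print(s)
for n in("top","side","wrist"):
    c=env.camera(n); cv2.imwrite(f"pics/{n}0.png",c["image"]); print(n,{k:v for k,v in c.items() if k!="image"})
E
```

```text
{'t': 0.0, 'joint_positions': array([-1.31621401,  0.69000592, -0.19451322,  1.56639426,  0.15730919,
        0.90248758, -0.21511528]), 'joint_vel': array([ 0.00075868, -0.00263927,  0.0001279 ,  0.00074708, -0.000589  ,
       -0.00034703,  0.00070839]), 'effort': array([ 6.94828532e-05, -5.39615464e+01, -1.26649305e+00, -1.58543390e+01,
        9.02183790e-03,  9.58461023e-03, -8.85242684e-06]), 'tool_pos': array([136.78135047, 609.19503567, 249.45692436]), 'orientation': array([[-9.75744053e-01,  2.18914292e-01, -2.74548745e-04],
       [ 2.18914416e-01,  9.75742249e-01, -1.88202483e-03],
       [-1.44113322e-04, -1.89647721e-03, -9.99998191e-01]]), 'ft_force': array([-0.66411686,  1.05823162,  1.10506254]), 'ft_torque': array([-0.0154446 , -0.02794872, -0.06865868]), 'finger_gap': 0.99888306733758}
top {'fovy': 53.98793811633579, 'cx': 320.6276629727851, 'cy': 233.09642556075687, 'k1': 0.0007717418521847208, 'origin': array([443.58271209,  -2.80947013, 725.78259377]), 'orientation': array([[-1.25552930e-02, -9.83541340e-01,  1.80246491e-01],
       [-9.99920947e-01,  1.22268952e-02, -2.93289305e-03],
       [ 6.80766614e-04, -1.80269065e-01, -9.83617101e-01]])}
side {'fovy': 50.74080064056493, 'cx': 315.0167188117505, 'cy': 246.77054035267395, 'k1': -0.14468773548071215, 'origin': array([ 93.68510871, 485.13270649, 641.78034778]), 'orientation': array([[-0.74163425, -0.40611984,  0.53389635],
       [-0.67045232,  0.47455187, -0.57034569],
       [-0.02173281, -0.78093995, -0.62422791]])}
wrist {'fovy': 60.888578460280755, 'cx': 312.1035625679878, 'cy': 245.43473807431334, 'k1': -0.0898036133908947, 'origin': array([ 65.92262447, 624.85331745, 373.75938295]), 'orientation': array([[ 0.21867357,  0.93622616,  0.27506808],
       [ 0.97579595, -0.20921817, -0.06363973],
       [-0.00203194,  0.28232665, -0.95931618]])}
```

View pics/top0.png

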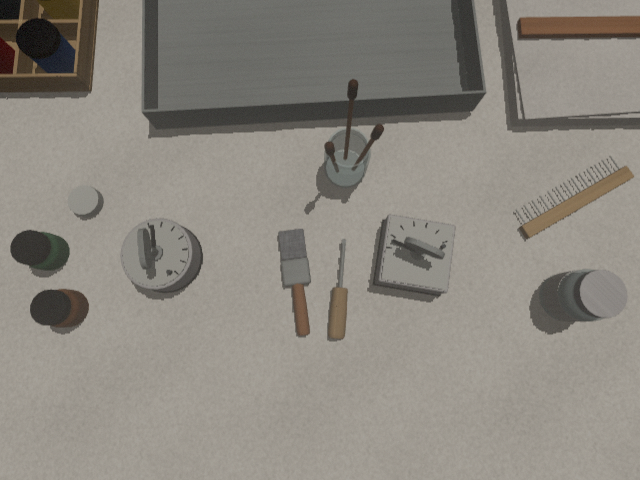

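View pics/side0.png

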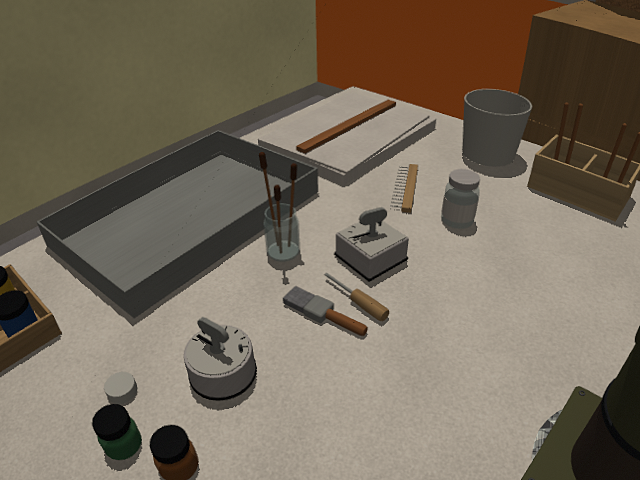

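Top: round timer at about (160,254) with its key at about (147,245). The square timer is near (417,255) and the jar near (346,165). I'll zoom in on the round timer.

```bash
python3 - <<'E'
import cv2,numpy as np
a=cv2.imread("pics/top0.png")[205:305,105:215]; b=cv2.imread("pics/side0.png")[300:410,170:275]
a=cv2.resize(a,(400*11//10,400),interpolation=cv2.INTER_CUBIC); b=cv2.resize(b,(360,377),interpolation=cv2.INTER_CUBIC)
o=np.zeros((400,800,3),np.uint8);o[:,:440]=a;o[:377,440:]=b
cv2.imwrite("pics/z0.png",cv2.convertScaleAbs(o,alpha=1.3))
E
```

```text
(no output)
```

View pics/z0.png

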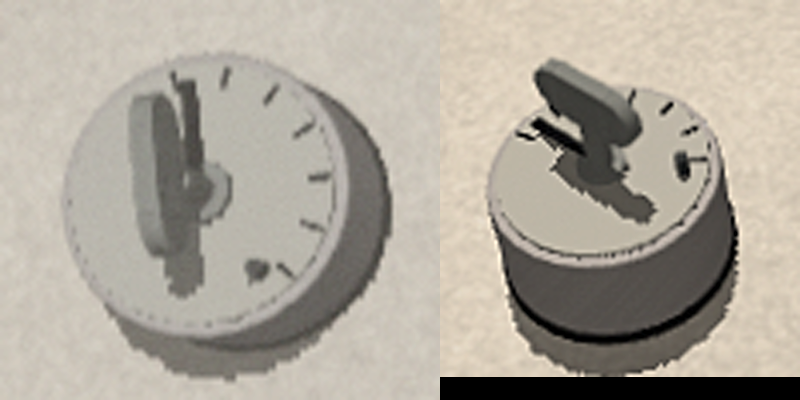

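```bash
cat > ov.py <<'E'
from h import *
def draw(im,c,x,y,a):
    S=6
    # crop around
    u=proj(c,[[x,y,80]])[0].astype(int); x0,y0=u[0]-50,u[1]-50
    x0=max(x0,0);y0=max(y0,0)
    z=cv2.resize(im[y0:y0+100,x0:x0+100],None,fx=4,fy=4,interpolation=cv2.INTER_CUBIC)
    z=cv2.convertScaleAbs(z,alpha=1.3)
    def pl(P,col):
        q=((proj(c,P)-[x0,y0]+.5)*4*4).astype(int); cv2.polylines(z,[q.reshape(-1,1,2)],False,col,1,cv2.LINE_AA,2)
    t=np.linspace(0,2*np.pi,60)
    for h in(0,60): pl(np.c_[x+52*np.cos(t),y+52*np.sin(t),0*t+h],(0,200,0))
    d=np.array([np.cos(a),np.sin(a)]); n=np.array([-d[1],d[0]])
    for s in(-4,4):
        P=[]
        for l,h in((-28,95),(-28,109),(-21,116),(-7,116),(0,110),(7,116),(21,116),(28,109),(28,95),(21,88),(-21,88),(-28,95)):
            P.append([*(np.array([x,y])+l*d+s*n),h])
        pl(P,(0,0,255))
    pl([[x,y,66],[*(np.array([x,y])+40*d),66]],(255,0,0))
    return z
E
python3 - <<'E'
from ov import *
c=env.camera("top")
f=lambda u,z: ray(c,[[105+u[0]/4-.5,205+u[1]/4-.5]],z)[0]
ctr=f((206,196),60);print(ctr,f((205,190),66))
w1,w2=f((147,95),114),f((160,253),114);print(w1,w2,(w1+w2)/2,np.linalg.norm(w1-w2),np.degrees(np.arctan2(*(w1-w2)[[1,0]])))
p=f((185,80),66);st=f((257,265),70)
cc=(ctr)[:2]
for q in(p,st):print(q,np.linalg.norm(q[:2]-cc),np.degrees(np.arctan2(*(q[:2]-cc)[::-1])))
d=w1-w2; a=np.arctan2(d[1],d[0])
c2=env.camera("side")
o=np.hstack([draw(c["image"],c,*cc,a),draw(c2["image"],c2,*cc,a)])
cv2.imwrite("pics/ov0.png",o)
E
```

```text
[538.94836898 230.12817347  60.        ] [540.23242293 228.48977722  66.        ]
[565.15276995 232.42398741 114.        ] [512.67202173 225.25750311 114.        ] [538.91239584 228.84074526 114.        ] 52.967796162864246 7.775903896882931
[579.98126448 237.62776017  66.        ] 41.71261576461469 10.357633592033054
[513.01893626 207.63851274  70.        ] 34.32375737810806 -139.06355937949945
```

View pics/ov0.png

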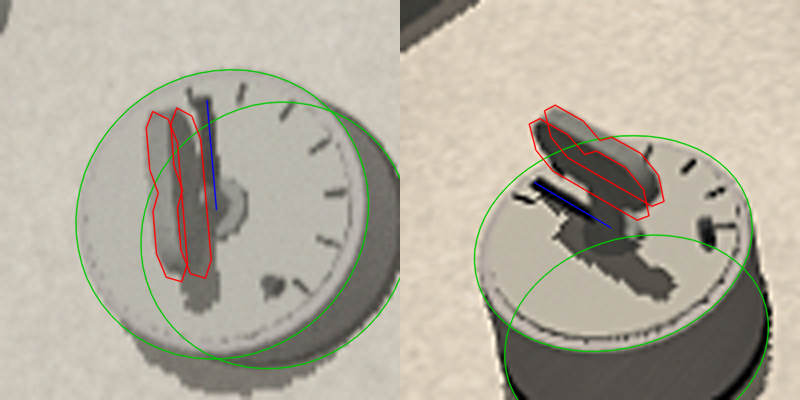

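```bash
cat >> h.py <<'E'
from scipy.spatial.transform import Rotation as Ro
def plan(pos,az):
    "jaw (tool y) azimuth az deg, tool down"
    s=env.sense(); R=np.array(s["orientation"]); a=np.radians(az)
    y=np.array([np.cos(a),np.sin(a),0]); z=np.array([0,0,-1.]); x=np.cross(y,z)
    T=np.c_[x,y,z]
    rv=np.degrees(Ro.from_matrix(R.T@T).as_rotvec()); d=R.T@(np.array(pos)-s["tool_pos"])/10
    print("rot",rv.round(2),"shift cm",d.round(2))
E
python3 -c "
from h import *
plan((539.2,229.3,190),98)"
```

```text
rot [-4.000e-02 -1.000e-02 -2.065e+01] shift cm [-47.59 -28.29   6.02]
```

Call:
step_arm([
  [[0, 0, -2, -3, -1.8, 0, -1], [0, 0, -4, -8, -4.8, 0, -1], [0, 0, -6, -13, -7.8, 0, -1], [0, 0, -8, -18, -10.7, 0, -1], [0, 0, -10, -23, -13.7, 0, -1], [0, 0, -12, -28, -16.6, 1, -1], [0, 0, -14, -33, -19.6, 2, -1], [0, 0, -16.5, -38, -22.6, 3, -1], [0, 0, -18.5, -43, -25.6, 4, -1], [0, 0, -20.65, -46.5, -27.6, 5, -1]],
], newtons=40)

```text
t: 1.5
tool_pos: [532.3, 235.3, 199.7]
orientation: [[-0.991, -0.137, 0.001], [-0.137, 0.991, -0.002], [-0.0, -0.002, -1.0]]
ft_force: [-0.4, 0.4, 0.1]
finger_gap: 1.001
```

```bash
python3 - <<'E'
from h import *
plan((539.2,229.3,150),98)
print(env.sense()["joint_positions"].round(2))
c=env.camera("wrist"); im=c["image"].copy()
for P in ([539.2,229.3,116],[539.2+28*.99,229.3+28*.137,102],[539.2-28*.99,229.3-28*.137,102]):
    u=proj(c,P)[0].astype(int); print(u); cv2.circle(im,tuple(map(int,u)),3,(0,0,255),-1)
cv2.imwrite("pics/w1.png",im)
E
```

```text
rot [-0.12  0.02 -0.12] shift cm [-0.6  -0.68  4.97]
[-0.3   0.71 -0.34  1.75  0.33  0.74  0.9 ]
[300 276]
[301 312]
[300 220]
```

View pics/w1.png

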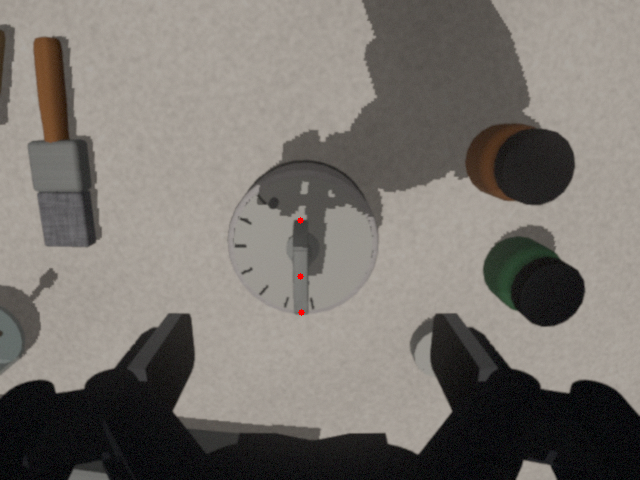

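Wrist view: the wing runs along column ~300, rows 220–312, and matches the projection. I'm descending to it now.

Call:
step_arm([
  [[0, 0, 0, -0.6, -0.68, 2, -1], [0, 0, 0, -0.6, -0.68, 4.5, -1], [0, 0, 0, -0.6, -0.68, 7, -1], [0, 0, 0, -0.6, -0.68, 9, -1], [0, 0, 0, -0.6, -0.68, 9.6, -1], [0, 0, 0, -0.6, -0.68, 9.6, -1], [0, 0, 0, -0.6, -0.68, 9.6, -1]],
])

```text
t: 2.42
tool_pos: [543.6, 223.4, 102.9]
orientation: [[-0.991, -0.131, 0.003], [-0.131, 0.991, -0.006], [-0.003, -0.007, -1.0]]
ft_force: [0.4, -0.1, -0.5]
finger_gap: 1.0
```

```bash
python3 - <<'E'
from h import *
plan((539.2,229.3,103),98)
print(env.sense()["ft_force"])
for n in("top","side"):
    c=env.camera(n); cv2.imwrite(f"pics/{n}2.png",c["image"])
a=cv2.imread("pics/top2.png")[190:320,60:230];b=cv2.imread("pics/side2.png")[260:410,120:300]
cv2.imwrite("pics/z2.png",np.hstack([cv2.resize(a,(400,306)),cv2.resize(b,(367,306))]))
E
```

```text
rot [-0.38  0.15 -0.45] shift cm [ 0.36  0.65 -0.01]
[ 0.38293651 -0.08083734 -0.5263321 ]
```

View pics/z2.png

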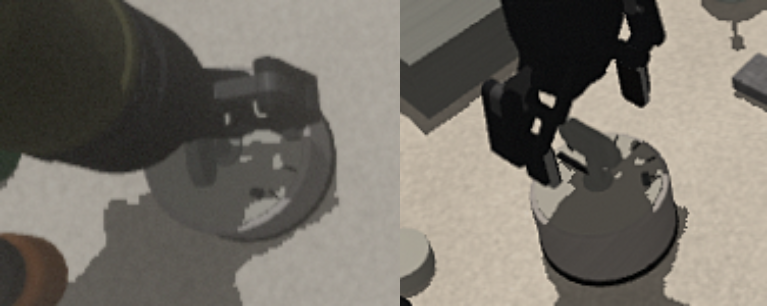

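The last offset was computed before the arm had settled, so it landed a few mm off. I'll correct that and then close.

Call:
step_arm([
  [[-0.4, 0.15, -0.4, 0.36, 0.65, 0, -1], [-0.4, 0.15, -0.4, 0.36, 0.65, 0, -1], [-0.4, 0.15, -0.4, 0.36, 0.65, 0, -1], [-0.4, 0.15, -0.4, 0.36, 0.65, 0, -1]],
])

```text
t: 3.02
tool_pos: [539.3, 229.0, 102.9]
orientation: [[-0.99, -0.138, 0.0], [-0.138, 0.99, 0.0], [-0.0, 0.0, -1.0]]
ft_force: [-0.1, -0.3, 0.3]
finger_gap: 1.001
```

```bash
python3 - <<'E'
from h import *
plan((539.2,229.3,103),98)
c=env.camera("wrist");im=c["image"]; cv2.imwrite("pics/w3.png",im)
c=env.camera("side");cv2.imwrite("pics/s3.png",cv2.resize(c["image"][260:410,120:300],(720,600)))
plan((539.2,229.3,103),98)
E
```

```text
rot [ 0.01  0.01 -0.08] shift cm [ 0.01  0.03 -0.01]
rot [ 0.01  0.   -0.08] shift cm [ 0.01  0.03 -0.01]
```

View pics/w3.png

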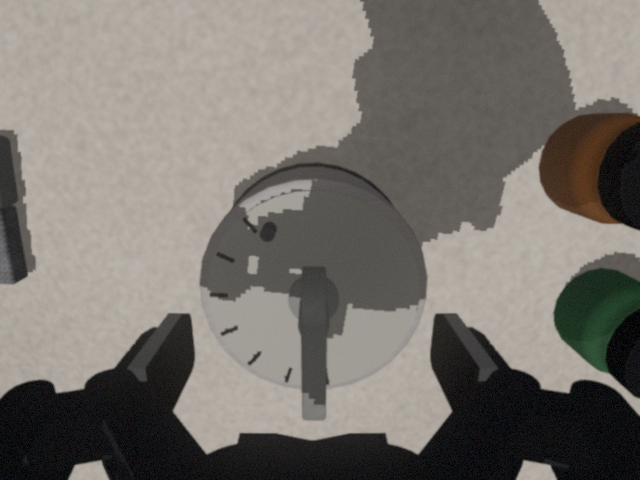

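View pics/s3.png

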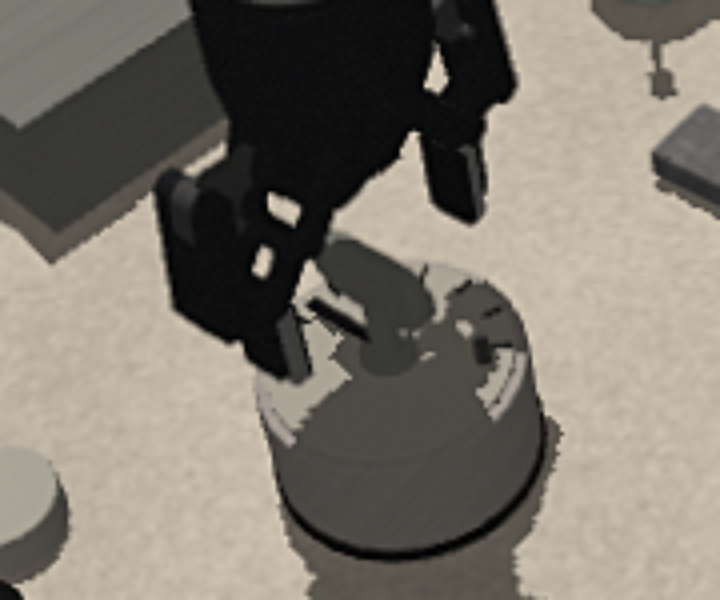

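The wing is centred: column 313, between finger faces at 192 and 432. Closing on it.

Call:
step_arm([
  [[0, 0, 0, 0, 0, 0, 1], [0, 0, 0, 0, 0, 0, 1], [0, 0, 0, 0, 0, 0, 1], [0, 0, 0, 0, 0, 0, 1], [0, 0, 0, 0, 0, 0, 1], [0, 0, 0, 0, 0, 0, 1], [0, 0, 0, 0, 0, 0, 1], [0, 0, 0, 0, 0, 0, 1]],
], newtons=50)

```text
t: 4.12
tool_pos: [539.3, 229.4, 103.0]
orientation: [[-0.99, -0.138, 0.0], [-0.138, 0.99, 0.001], [-0.0, 0.001, -1.0]]
ft_force: [-1.0, 1.3, 2.9]
finger_gap: 0.094
```

Call:
step_arm([
  [[0, 0, 5, 0, 0, 0, 1], [0, 0, 12, 0, 0, 0, 1], [0, 0, 20, 0, 0, 0, 1], [0, 0, 28, 0, 0, 0, 1], [0, 0, 36, 0, 0, 0, 1], [0, 0, 44, 0, 0, 0, 1], [0, 0, 52, 0, 0, 0, 1], [0, 0, 60, 0, 0, 0, 1], [0, 0, 65, 0, 0, 0, 1], [0, 0, 65, 0, 0, 0, 1]],
])

```text
t: 5.38
tool_pos: [539.5, 230.0, 103.1]
orientation: [[-0.545, 0.839, 0.001], [0.839, 0.545, 0.001], [0.0, 0.001, -1.0]]
ft_force: [0.4, 1.8, 0.8]
finger_gap: 0.094
```

```bash
python3 - <<'E'
from h import *
s=env.sense();R=s["orientation"];print(s["tool_pos"],np.degrees(np.arctan2(R[1,1],R[0,1])),s["ft_force"],s["ft_torque"],s["joint_positions"].round(2))
c=env.camera("side");cv2.imwrite("pics/s4.png",cv2.resize(c["image"][260:410,120:300],(720,600)))
E
```

```text
[539.50608022 229.9654435  103.07841709] 33.01717528310566 [0.4272718  1.79388659 0.78190047] [ 0.43847113 -0.03414958  0.04362407] [-0.49  0.84  0.01  1.8  -0.01  0.49  0.11]
```

View pics/s4.png

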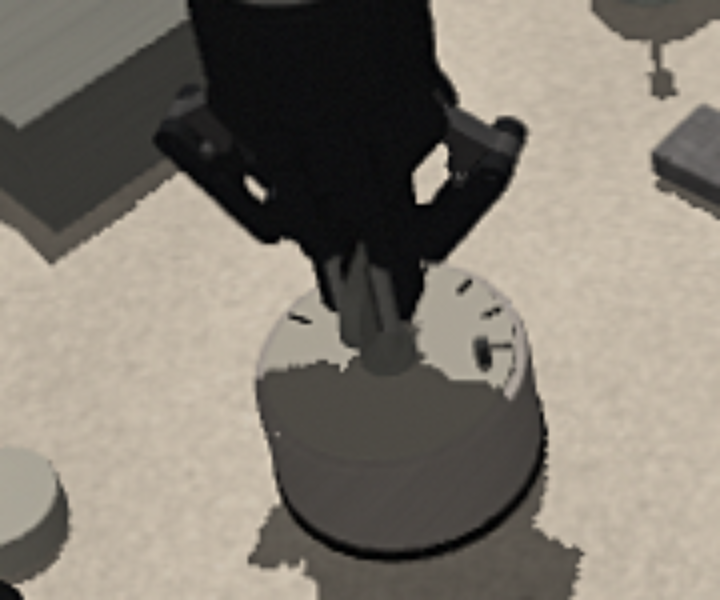

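The wing turned along with the tool, so the key should read about 1.4 rad. Releasing here.

Call:
step_arm([
  [[0, 0, 0, 0, 0, 0, -1], [0, 0, 0, 0, 0, 0, -1], [0, 0, 0, 0, 0, 0, -1], [0, 0, 0, 0, 0, 0, -1], [0, 0, 0, 0, 0, 0, -1], [0, 0, 0, 0, 0, 0, -1], [0, 0, 0, 0, 0, 0, -1], [0, 0, 0, 0, 0, 0, -1]],
])

```text
t: 6.42
tool_pos: [539.5, 229.9, 103.1]
orientation: [[-0.545, 0.838, 0.001], [0.838, 0.545, 0.001], [0.001, 0.001, -1.0]]
ft_force: [-0.4, 0.0, -0.3]
finger_gap: 1.001
```

```bash
python3 - <<'E'
from h import *
s=env.sense();R=s["orientation"];print(s["tool_pos"],np.degrees(np.arctan2(R[1,1],R[0,1])),s["ft_force"])
c=env.camera("wrist");cv2.imwrite("pics/w5.png",c["image"])
c=env.camera("side");cv2.imwrite("pics/s5.png",cv2.resize(c["image"][260:410,120:300],(720,600)))
plan((539.2,229.3,103),33)
E
```

```text
[539.49316645 229.93535515 103.07831873] 33.05083415236465 [-0.37150322  0.02261628 -0.32315342]
rot [ 0.08 -0.04  0.05] shift cm [-0.04 -0.06  0.01]
```

View pics/w5.png

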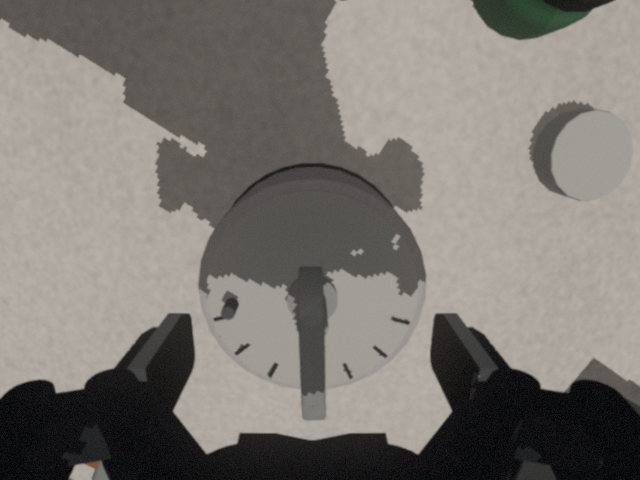

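View pics/s5.png

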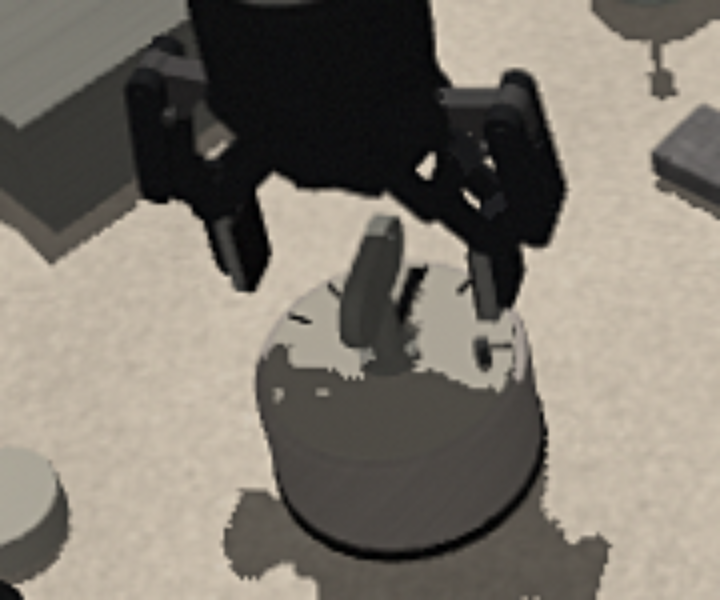

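The key stayed put with the fingers clear; the wing is again centred at column 313. Gripping again and continuing.

Call:
step_arm([
  [[0, 0, 0, 0, -0.03, 0, 1], [0, 0, 0, 0, -0.03, 0, 1], [0, 0, 0, 0, -0.03, 0, 1], [0, 0, 0, 0, -0.03, 0, 1], [0, 0, 0, 0, -0.03, 0, 1], [0, 0, 0, 0, -0.03, 0, 1], [0, 0, 0, 0, -0.03, 0, 1], [0, 0, 0, 0, -0.03, 0, 1]],
])

```text
t: 7.52
tool_pos: [539.5, 229.9, 103.3]
orientation: [[-0.545, 0.838, 0.001], [0.838, 0.545, 0.002], [0.001, 0.002, -1.0]]
ft_force: [2.0, 0.3, 0.7]
finger_gap: 0.096
```

Call:
step_arm([
  [[0, 0, 5, 0, 0, 0, 1], [0, 0, 12, 0, 0, 0, 1], [0, 0, 20, 0, 0, 0, 1], [0, 0, 28, 0, 0, 0, 1], [0, 0, 36, 0, 0, 0, 1], [0, 0, 44, 0, 0, 0, 1], [0, 0, 50, 0, 0, 0, 1], [0, 0, 55, 0, 0, 0, 1], [0, 0, 58, 0, 0, 0, 1], [0, 0, 58, 0, 0, 0, 1]],
])

```text
t: 8.78
tool_pos: [540.0, 230.0, 103.3]
orientation: [[0.421, 0.907, 0.002], [0.907, -0.421, 0.002], [0.002, 0.002, -1.0]]
ft_force: [1.9, 0.2, -0.2]
finger_gap: 0.096
```

```bash
python3 - <<'E'
from h import *
s=env.sense();R=s["orientation"];print(s["tool_pos"],np.degrees(np.arctan2(R[1,1],R[0,1])),s["ft_force"],s["ft_torque"],s["finger_gap"],s["joint_positions"].round(2))
c=env.camera("side");cv2.imwrite("pics/s6.png",cv2.resize(c["image"][260:410,120:300],(720,600)))
E
```

```text
[539.97664777 230.01060952 103.29151405] -24.924358650893105 [ 1.88673499  0.22311175 -0.20966498] [ 0.06746294 -0.41438604  0.08143268] 0.09588574226319807 [-0.63  0.86  0.26  1.81 -0.41  0.51 -0.53]
```

View pics/s6.png

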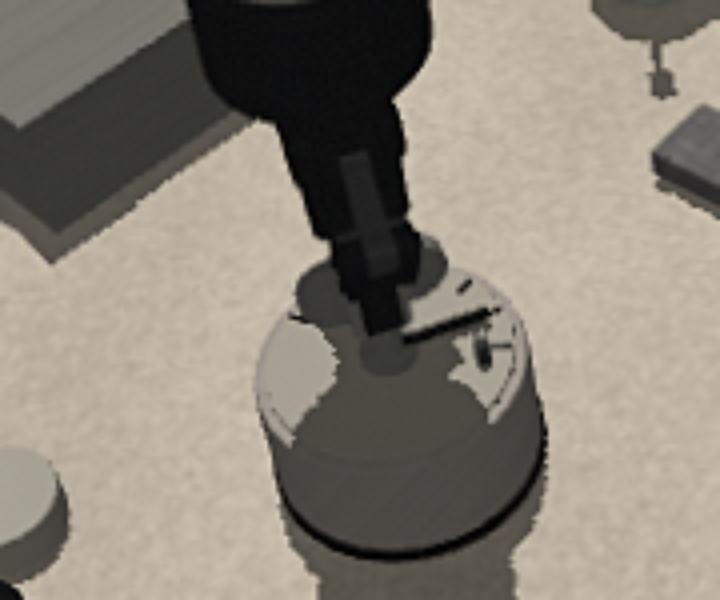

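The pointer is about 10–15° short of the stud. I'll creep up to it while watching the moment about z.

Call:
step_arm([
  [[0, 0, 2, 0, 0, 0, 1], [0, 0, 4, 0, 0, 0, 1], [0, 0, 6, 0, 0, 0, 1], [0, 0, 8, 0, 0, 0, 1], [0, 0, 8, 0, 0, 0, 1]],
])

```text
t: 9.45
tool_pos: [540.0, 230.0, 103.3]
orientation: [[0.544, 0.839, 0.003], [0.839, -0.544, 0.002], [0.003, 0.001, -1.0]]
ft_force: [2.4, -0.0, -0.5]
finger_gap: 0.093
```

```bash
python3 - <<'E'
from h import *
s=env.sense();R=s["orientation"];print(s["tool_pos"],np.degrees(np.arctan2(R[1,1],R[0,1])),s["ft_force"],s["ft_torque"],s["finger_gap"])
c=env.camera("side");cv2.imwrite("pics/s7.png",cv2.resize(c["image"][260:410,120:300],(720,600)))
E
```

```text
[540.03845283 229.97303171 103.27071247] -32.94923028559493 [ 2.4157141  -0.03103278 -0.47891155] [-0.01257722 -0.41125709  0.04685146] 0.09293144803382046
```

View pics/s7.png

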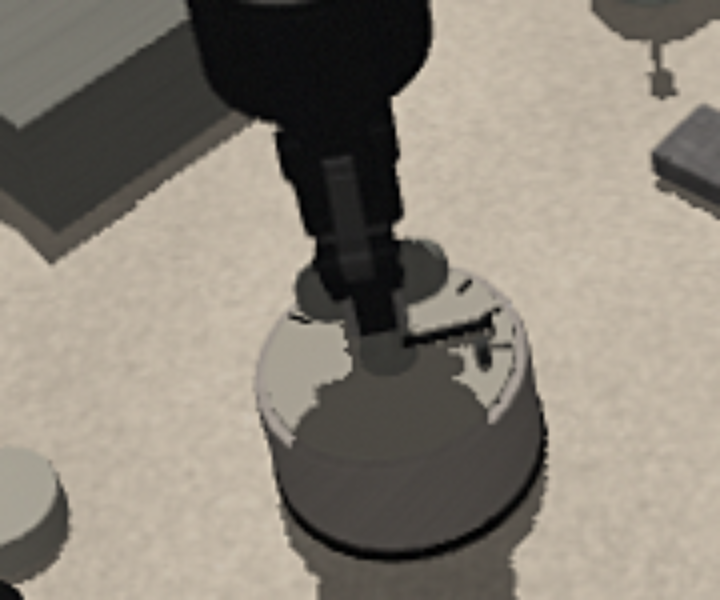

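Call:
step_arm([
  [[0, 0, 1.5, 0, 0, 0, 1], [0, 0, 3, 0, 0, 0, 1], [0, 0, 4.5, 0, 0, 0, 1], [0, 0, 4.5, 0, 0, 0, 1]],
])

```text
t: 10.0
tool_pos: [540.1, 229.9, 103.3]
orientation: [[0.608, 0.794, 0.003], [0.794, -0.608, 0.002], [0.003, 0.001, -1.0]]
ft_force: [1.5, 0.3, 0.0]
finger_gap: 0.09
```

```bash
python3 - <<'E'
from h import *
s=env.sense();R=s["orientation"];print(s["tool_pos"],np.degrees(np.arctan2(R[1,1],R[0,1])),s["ft_force"],s["ft_torque"],s["finger_gap"])
c=env.camera("side");cv2.imwrite("pics/s8.png",cv2.resize(c["image"][260:410,120:300],(720,600)))
E
```

```text
[540.06409255 229.94566962 103.29354997] -37.45865007064184 [1.53725124 0.29962513 0.00488613] [ 0.00744238 -0.41711555  0.03906101] 0.09028210413844459
```

View pics/s8.png

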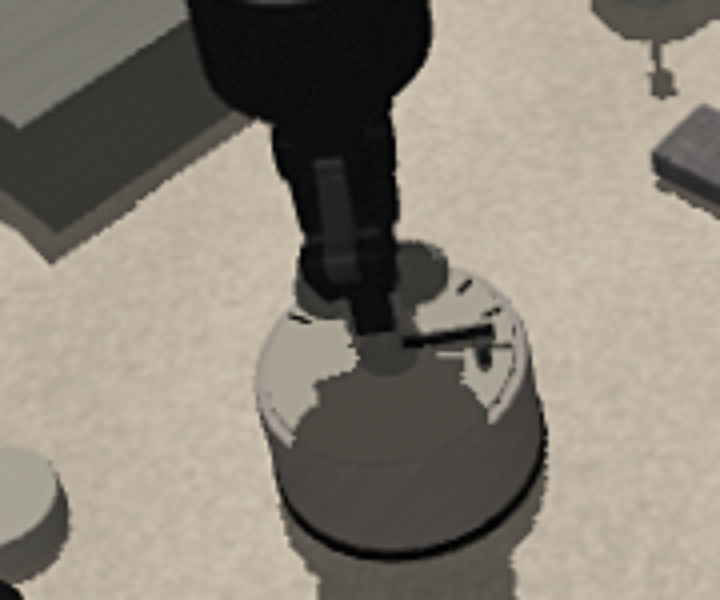

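```bash
python3 - <<'E'
from h import *
import sys
c=env.camera("side")
f=lambda u,z: ray(c,[[120+u[0]/4-.5,260+u[1]/4-.5]],z)[0]
ctr=np.array([539.5,229.6])
for n,u,z in(("tip6",(495,312),66),("tip7",(490,323),66),("tip8",(490,331),66),("studtop",(484,337),70),("studbase",(485,366),60),("studtop_z6",(484,338),72)):
    q=f(u,z)[:2]-ctr;print(n,np.linalg.norm(q),np.degrees(np.arctan2(q[1],q[0])))
im=cv2.resize(c["image"][260:410,120:300],(720,600))
for a in (-128,-123,-118,-113):
  for r in(20,40):
    a_=np.radians(a);u=(proj(c,[ctr[0]+r*np.cos(a_),ctr[1]+r*np.sin(a_),66])[0]-[120,260]+.5)*4
    cv2.circle(im,tuple(map(int,u)),2,(0,0,255),-1)
cv2.imwrite("pics/s9.png",im[250:420,280:580].repeat(2,0).repeat(2,1))
E
```

```text
tip6 42.154912820583746 -115.07661709293912
tip7 39.10263787236254 -121.67008789304727
tip8 38.60884838775056 -127.44158383280849
studtop 36.89525473403782 -136.84091118660956
studbase 36.97311770952486 -145.3673406782572
studtop_z6 37.401004545525886 -140.21292060061123
```

View pics/s9.png

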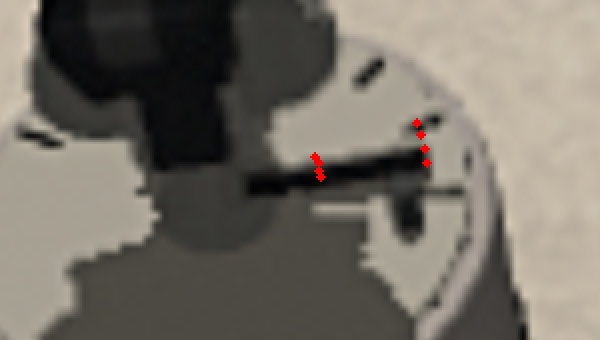

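The pointer is now at about -126°, up against the stud at about -140° once their half-widths are counted. I'll nudge a little further to check for the stop.

Call:
step_arm([
  [[0, 0, 1, 0, 0, 0, 1], [0, 0, 2, 0, 0, 0, 1], [0, 0, 3, 0, 0, 0, 1], [0, 0, 3, 0, 0, 0, 1]],
])

```text
t: 10.6
tool_pos: [540.1, 229.9, 103.3]
orientation: [[0.649, 0.761, 0.003], [0.761, -0.649, 0.002], [0.003, 0.001, -1.0]]
ft_force: [1.3, 0.5, 0.1]
finger_gap: 0.094
```

```bash
python3 - <<'E'
from h import *
s=env.sense();R=s["orientation"];print(s["tool_pos"],np.degrees(np.arctan2(R[1,1],R[0,1])),s["ft_force"],s["ft_torque"],s["finger_gap"])
c=env.camera("side");cv2.imwrite("pics/s10.png",cv2.resize(c["image"][322:365,190:265],(750,430),interpolation=cv2.INTER_CUBIC))
E
```

```text
[540.09487035 229.94258148 103.29353631] -40.46098710955367 [1.32605194 0.48768501 0.12844111] [ 0.00960373 -0.46161658  0.0119359 ] 0.09418443918666924
```

View pics/s10.png

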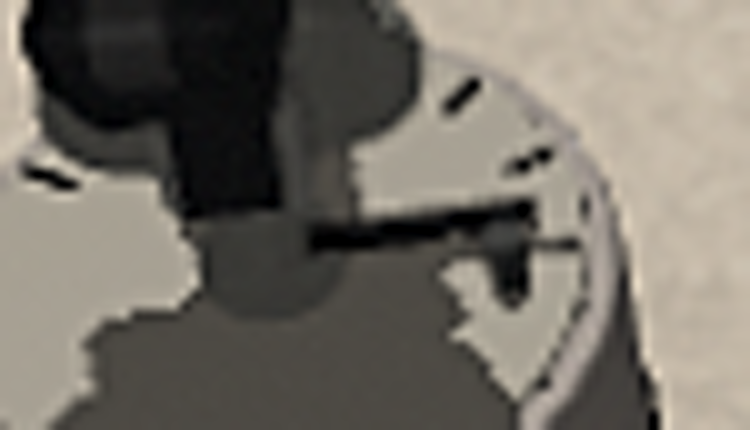

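Clockwise travel so far is 138.5° (2.42 rad) on top of the starting turn, and the pointer touches the stud in the picture. Releasing and checking.

Call:
step_arm([
  [[0, 0, 0, 0, 0, 0, -1], [0, 0, 0, 0, 0, 0, -1], [0, 0, 0, 0, 0, 0, -1], [0, 0, 0, 0, 0, 0, -1], [0, 0, 0, 0, 0, 0, -1], [0, 0, 0, 0, 0, 0, -1], [0, 0, 0, 0, 0, 0, -1], [0, 0, 0, 0, 0, 0, -1]],
])

```text
t: 11.65
tool_pos: [540.1, 229.9, 103.3]
orientation: [[0.649, 0.761, 0.003], [0.761, -0.649, 0.002], [0.003, 0.001, -1.0]]
ft_force: [-0.2, 0.7, -0.9]
finger_gap: 1.002
```

```bash
python3 - <<'E'
from h import *
s=env.sense();R=s["orientation"];print(s["tool_pos"],np.degrees(np.arctan2(R[1,1],R[0,1])),s["ft_force"],s["ft_torque"],s["finger_gap"])
c=env.camera("wrist");cv2.imwrite("pics/w11.png",c["image"])
c=env.camera("side");cv2.imwrite("pics/s11.png",cv2.resize(c["image"][300:375,170:270],(800,600),interpolation=cv2.INTER_CUBIC))
E
```

```text
[540.09540764 229.92281047 103.31408913] -40.44934182814152 [-0.17201162  0.68977933 -0.94678759] [-0.03298235  0.00990826 -0.00500769] 1.0023460603593257
```

View pics/w11.png

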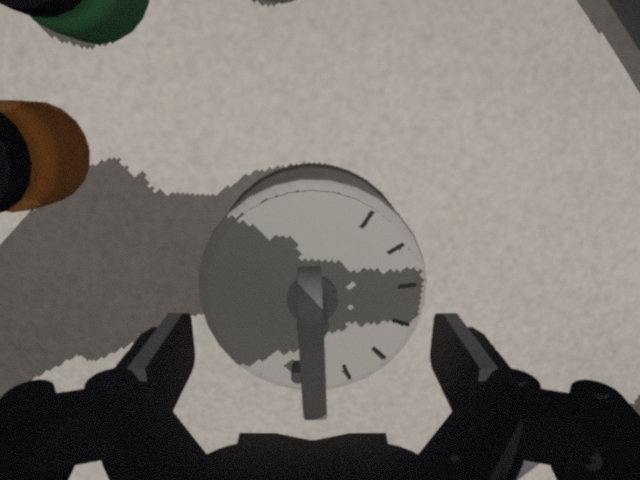

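View pics/s11.png

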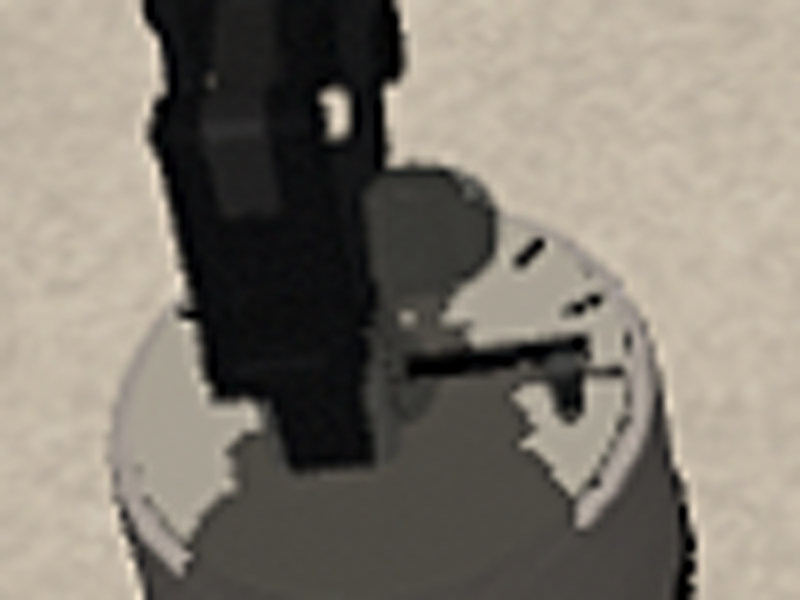

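After release the wing lags the tool by about 1–2° (column 310 at the top to 315 at the bottom), and the pointer lies against the stud. Both fit the key being at its stop. Lifting clear.

Call:
step_arm([
  [[0, 0, 0, 0, 0, -2, -1], [0, 0, 0, 0, 0, -5, -1], [0, 0, 0, 0, 0, -9, -1], [0, 0, 0, 0, 0, -13, -1], [0, 0, 0, 0, 0, -15, -1], [0, 0, 0, 0, 0, -15, -1], [0, 0, 0, 0, 0, -15, -1]],
])

```text
t: 12.62
tool_pos: [538.9, 229.7, 252.2]
orientation: [[0.649, 0.761, 0.001], [0.761, -0.649, 0.001], [0.001, -0.0, -1.0]]
ft_force: [-0.1, -0.8, 0.7]
finger_gap: 0.998
```

```bash
python3 - <<'E'
from h import *
s=env.sense();print(s["t"],s["tool_pos"],s["ft_force"])
c=env.camera("wrist");cv2.imwrite("pics/w12.png",cv2.resize(c["image"][150:400,180:480],(720,600)))
c=env.camera("top");a=cv2.imread("pics/top0.png");b=c["image"]
cv2.imwrite("pics/t12.png",b)
print("jar diff",cv2.absdiff(a,b)[75:215,300:400].max(axis=2).mean())
E
```

```text
12.625 [538.92099309 229.67127635 252.23194909] [-0.13836976 -0.80413776  0.68365249]
jar diff 4.139785714285714
```

View pics/w12.png

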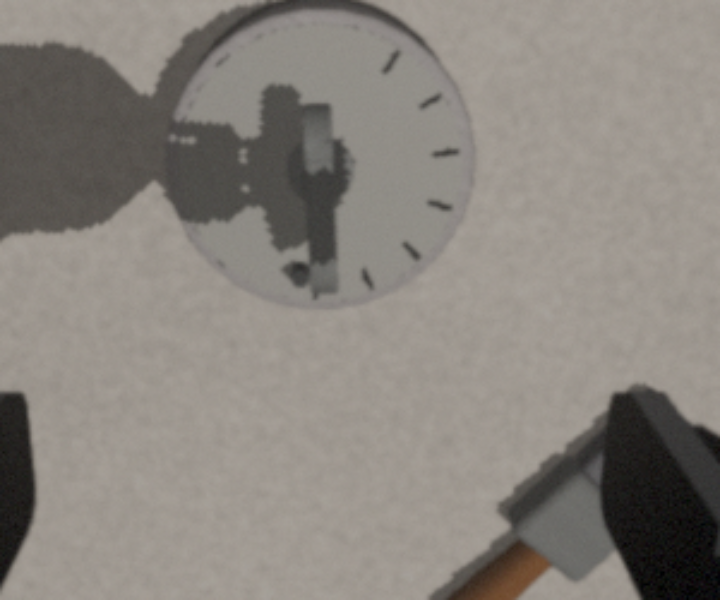

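View pics/t12.png

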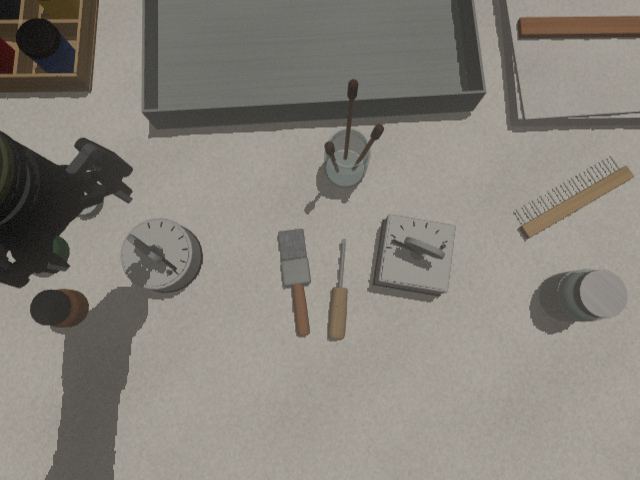

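The stud (300,271 in the zoom) touches the pointer and wing line (322,290). The jar and square timer are unchanged, and the gripper is clear. Handing in.

```bash
python3 -c "
from h import *
print(env.hand_in())"
```

```text
the job is handed in; nothing more can be done
None
```

I wound the round timer's key clockwise in two part turns, let go of it in between, and handed the job in at about 12.7 s of the 45 s. The hand-in reported no verdict.

- **Turns:** the first turn was 65°, then I released fully and the catch held. I gripped again and turned about 73.5° more, so the tool turned about 138° (2.42 rad) on top of the starting turn, which I estimated at 0.27 rad.
- **At the stop:** in the final pictures the pointer lies against the stop stud. After release the wing lagged the tool by about 1–2°, which fits the key having stopped there.
- **At hand-in:** the gripper was open and about 150 mm above the key, with wrist force at noise level. The jar and square timer look unchanged from the first picture.
- **Inconclusive check:** the wrist moment did not rise clearly at the stop. "Fully wound" therefore rests on the pictures and the measured turn, not on torque.

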